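# Clean the bed, then hold the ratchet clamp on the glued block

### The arm

A 6-joint arm with a two-finger parallel gripper is mounted at the origin on the work surface. World frame = base frame: x ahead of the robot, y to its left, z up, the work surface at z = 0. Lengths are in mm, angles in rad, forces in N, time in s.
With the tool pointing down it reaches from about 275 to 1000 mm from the base axis. Payload 8.4 kg.
Tool frame: the origin (TCP) lies on the centre line of the jaws, within the pads' length; the fingertips stand 17 mm ahead of it and the grasp point (between the pads) lies 2 mm behind it (r.tcp_to_tips is the z of the fingertips in the tool frame, in mm); z points along the fingers, y is the direction in which the jaws open and shut (so a half turn about z gives the same grasp; the last joint's range is limited). The gripper opens to 85 mm and grips with 20 to 120 N. Pads are 22 mm wide; open, the fingers measure 114 mm over their backs; the gripper's body (76 mm by 85 mm) begins 54 mm behind the grasp point. The pads swing forward as they close: fully open they stand 13 mm farther back than shut.
Start: joints at [-1.156, 0.353, 1.633, -0, 1.155, -0.002], TCP at [253.022, -571.496, 248.281] pointing down, gripper open.
Joint ranges: [-2.63, 2.63], [-0.92, 2.1], [0.06, 2.66], [-1.3, 4.44], [0, 2.69], [-3.02, 3.02]. Speed limits (rad/s): [2.22, 2.22, 2.79, 3.14, 3.14, 3.14].

### API

Orientations are given as [roll, pitch, yaw] about the fixed x, y, z axes, in that order (R = Rz(yaw) Ry(pitch) Rx(roll)).
In Python, from rig import r, cams, job gives the robot as it stands.
- The arm moves only by the tool drive_tool, never from a script. Its argument "deltas" is a list of rows, each a list of 4 numbers: the shift along the tool's x, y, z in cm, then the turn about the tool's z in rad. In form: [[x, y, z, roll], ...]. A call has 1 to 12 rows; each row shifts and turns the commanded pose from where the row before left it, along the tool's axes as they then stand; what a row does not reach is not made up. A row lasts 1/12 s, in which the tool goes at most 41.7 mm and 7.16 degrees, less where a joint would pass 70% of its speed; a pose out of reach is approached as far as the arm can. A call with a gripper value outside its range is refused whole. "jaw" is the closure, from 0 (fully open) to 1 (shut), set as the call begins (left out, the last holds). The fingers move at their own pace and stop on an object; "force" is the grip in N (left out, the last holds). Time passes only in rows, so rows that do not move let the fingers close. It gives the time, the measured TCP pose, the force and the opening at its end, in the units of the state.
- r.sense(): the state, without advancing time (a new reading comes with each control period).
- cams.grab_frame(name): name is "scene" or "top" or "wrist"; returns (picture, depth): 480x640x3 uint8, red, green, blue; 480x640 float32, mm along the optical axis (not along the pixel's ray), 0 where there is no reading.
- cams.camera_params(name): a dict with "fx", "fy", "cx", "cy" (pixels), "k1" (the pictures are not rectified: a ray, as slopes to the right and down, at radius r is drawn at 1 + k1 r^2 times it, then the intrinsics apply), "R" (3x3) and "t" (3): a world point X has camera coordinates R X + t. Camera axes: x right, y down, z forward; pixel columns grow to the right and rows downward; lengths in mm; the calibration is good to about 2 mm. A picture is of the moment at which its call begins: read the wrist's pose just before it. camera_params takes no time and is no camera call; for the wrist camera it gives the pose at the moment of the call.
- job.sign_off(): hands the job in, once; it reports no verdict.
The state is a dict: "clock": time; "qpos": joint angles; "qvel": joint speeds; "joint_efforts": joint torques, N m; "eef_pos": TCP position; "tcp_rot": TCP orientation; "contact_force": force on the tool from outside, world axes, zero at the start; "wrist_torque": the same for the moment, N m; "opening": opening from 0.0 (shut) to 1.0 (fully open).
Only numpy, scipy, OpenCV 4.12 (cv2) and the standard library are available. Lean on these libraries where they do the work, as an engineer would, in place of code of your own. Each camera call takes 0.05 s, during which the arm holds its last target. There are 200 camera calls.

### The job

Wipe the three loose chips off the clamping bed with the scraper block, keeping your fingers off them, and put the scraper back down on the bench. Then pump the clamp's trigger, stroke after stroke, until its spring foot meets the freshly glued block and presses it home against the fence with the foot pushed in about half of its 10 mm spring travel; never bottom the spring, which would crush the soft wood, and do not push the block, rod or foot by hand. Finish while still holding the trigger pulled there, because the clamp eases off when let go, and leave everything else on the bench alone.

Things in the scene. Friction and masses are not known exactly. Their poses are not given: they have to be found in the camera images.
- bed: Plywood clamping bed, 170 x 380 x 18 mm, fixed on the bench. Origin on the bench at mid-width: x runs from -85 to +85 mm across it, y from -200 to +180 mm along it, z up. The clamp sits at its -y end and pushes along +y to the fence near the +y end. Its long edges (x = +-85 mm) are open; chips can be swept off either.
- fence: Hardwood fence fixed across the bed, 165 x 30 x 42 mm, with two black knobs on top. Origin on the bed's top in the middle of the face that looks at the clamp; y axis points away from the clamp, as the bed's.
- block_center (a point): Centre of the work block: softwood glued up of two halves, 90 mm (x, across the bed) x 60 mm (y) x 50 mm high, loose on the bed in front of the fence, 0.16 kg. Its y axis runs along the bed. It starts 1 to 3 mm short of the fence and may be slightly askew.
- chip1_center (a point): Centre of a wood chip 24 x 18 x 11 mm, loose, lying flat on the bed between foot and block.
- chip2_center (a point): Centre of a wood chip 22 x 19 x 12 mm, loose, lying flat on the bed between foot and block.
- chip3_center (a point): Centre of a wood chip 25 x 16 x 10 mm, loose, lying flat on the bed between foot and block.
- scraper_grip (a point): Middle of the upright grip of the scraper block, 85 mm above its underside. Scraper: wood, 110 mm tall, 0.14 kg, standing on the bench near the fence end of the bed. Foot 28 (x) x 46 (y) x 22 mm high, a steel blade along both 46 mm sides; grip 22 (x) x 30 mm (y), up to the top. It wipes along its x. Foot and block leave 63 mm or more of bed free between them.
- clamp: One-hand ratchet clamp screwed to the bed, body 38 x 75 x 86 mm (pivot pin 44 wide), axes as the bed's. Origin 18 mm above the bed's origin, on the bed's top. Trigger pivot (axis along x) at x 0, y -105, z 78 mm. Fixed upright pistol grip behind the trigger, its front face at about y -152 mm, top at z 163 mm. The rod runs along y at z 28 mm and sticks out behind (to y -285 mm at first).
- trigger_pad (a point): Point on the trigger lever's middle line, 60 mm above its pivot, so it moves on a 60 mm arc. The lever stands up from the clamp, 22 mm wide (bed x), 13 mm thick; its free tip is 20 mm beyond this point. At rest it leans 0.26 rad towards the fence; pulled home it leans 0.26 rad away from it.
- trigger (a joint): Trigger angle, rad: 0 at rest, 0.52 pulled home to the pistol grip (lever top moves along bed -y). A spring returns it. A pull takes about 4 N at trigger_pad with the foot free, 5 N with it half pushed in, 8 N bottomed. A full pull advances the rod about 15 mm (38 mm per rad at first, 25 near the end); on the way back the ratchet slips and the rod stays.
- rod (a joint): Advance of the steel push rod, m, growing towards the fence (largest 0.115). Its brake holds only about 4 N, so with the trigger let go the rod creeps back until the foot presses with no more than that.
- foot (a joint): How far the spring foot at the rod's end is pushed in, m: 0 free, 0.010 bottomed. The spring gives 1.8 N at first touch and 1.8 N more per mm.
- foot_face (a point): Centre of the flat round face (33 mm across) of the foot, 28 mm above the bed's top, facing the block. In the bed's frame it lies at x = 0, y = -30 mm + rod - foot.
- sanding_block: Cork sanding block, 65 x 110 x 28 mm, bystander; it and the scraper change places.
- glue: Glue bottle, 52 mm across, 150 mm tall, bystander beyond the clamp.
- tape_measure: Tape measure, 75 x 40 x 70 mm, bystander beyond the fence end of the bed.
- hammer: Hammer, 260 mm, bystander beyond the bed.
- screwdriver: Screwdriver, 200 mm, bystander.
- screw_jar: Glass jar of screws, 64 mm across, 85 mm tall, bystander beyond the bed.
- try_square: Carpenter's square lying flat, bystander to the right.
There are look-alikes about, which are no part of the job. Leave any blue or green look-alike of the part that bears scraper_grip alone.

How it is judged:
By the outcome, as a careful person would: the job done as asked, in the order asked, and still so for the second after the job is handed in, while the arm keeps its last pose, push and grip.
It also fails if it takes over 69 s, if anything falls off the work surface, if the arm or the gripper's body presses on something with over 40 N, if the wrist force passes 120 N, or if a joint passes its speed limit or range.

## Working session

There is one attempt and no reset: what is moved stays moved. The work goes in short steps, Python scripts to look and compute and a tool call to move; the robot and the scene stay as the last step left them, time stands still between calls to the robot, and variables do not carry over. Pictures are saved under pics/ and viewed, about 8 in all and at most 12, crops included, and the job is handed in when it is done.

Besides the shell and the picture viewer there is one more tool, called after "Call:" as a command line: name --pt "numbers of a row" for each row, then --argument value for the rest. drive_tool: Moves the arm, as the interface text tells. Its arguments: {"type":"object","properties":{"deltas":{"type":"array"},"jaw":{"type":"number"},"force":{"type":"number"}},"required":["deltas"]}

```bash
mkdir -p pics; ls
cat > h.py <<'E'
import numpy as np, cv2
from rig import r, cams, job
def grab(n,f):
    P=cams.camera_params(n); im,d=cams.grab_frame(n)
    cv2.imwrite(f'pics/{f}.png',im[:,:,::-1]); np.savez(f'pics/{f}.npz',im=im,d=d,**{k:np.array(v) for k,v in P.items()})
    return im,d,P
def ld(f):
    z=np.load(f'pics/{f}.npz'); return z['im'],z['d'],z
def ray(P,u,v):
    x=(np.asarray(u,float)-P['cx'])/P['fx']; y=(np.asarray(v,float)-P['cy'])/P['fy']
    a,b=x,y
    for _ in range(8):
        k=1+P['k1']*(a*a+b*b); a,b=x/k,y/k
    return np.stack([a,b,np.ones_like(a)],-1)
def pt(P,u,v,depth):
    return (ray(P,u,v)*np.asarray(depth)[...,None]-P['t'])@P['R']
def atz(P,u,v,z):
    d=ray(P,u,v)@P['R']; o=-np.asarray(P['R']).T@P['t']
    return o+d*((z-o[2])/d[...,2])[...,None]
def proj(P,X):
    c=np.asarray(X)@np.asarray(P['R']).T+P['t']; a=c[...,0]/c[...,2]; b=c[...,1]/c[...,2]; k=1+P['k1']*(a*a+b*b)
    return np.stack([P['fx']*a*k+P['cx'],P['fy']*b*k+P['cy']],-1)
E
python3 - <<'E'
from h import *
for n in('scene','top'): 
    im,d,P=grab(n,n+'0'); print(n,P)
print(r.sense(), r.tcp_to_tips)
E
```

```text
pics
scene {'fx': 492.7887604840047, 'fy': 492.7887604840047, 'cx': 316.6846758252918, 'cy': 239.64094982883094, 'k1': -0.0332561875372693, 'R': array([[-0.70162189,  0.71251426,  0.00708182],
       [ 0.46516181,  0.46553429, -0.75292916],
       [-0.53976959, -0.52497739, -0.65806347]]), 't': array([ 412.64226194, -169.47702981, 1511.68479891])}
top {'fx': 541.6157069932542, 'fy': 541.6157069932542, 'cx': 329.1795376447756, 'cy': 237.94495565186207, 'k1': 0.0033703924346846484, 'R': array([[ 0.00306461, -0.99998465,  0.00461533],
       [-0.98525326, -0.00380897, -0.17105996],
       [ 0.17107492, -0.00402304, -0.98524981]]), 't': array([  -5.46223147,  595.18952248, 1191.76985966])}
{'clock': 0.1, 'qpos': array([-1.15639117e+00,  3.53574282e-01,  1.63406999e+00,  3.21584312e-05,
        1.15518282e+00, -2.37739391e-03]), 'qvel': array([ 0.00128023, -0.00364691, -0.00236943,  0.00137846, -0.00086096,
        0.00010899]), 'joint_efforts': array([ 9.33335505e-04, -6.06354475e+01, -3.42821002e+01, -1.08869799e-05,
        3.95568815e-03, -2.58705859e-05]), 'eef_pos': array([ 252.87089214, -571.11603591,  247.63523459]), 'tcp_rot': array([-3.14035828e+00, -3.23393760e-05,  4.16769525e-01]), 'contact_force': array([-0.1614322 ,  0.57961326, -0.51770062]), 'wrist_torque': array([ 0.04075692, -0.03633599,  0.05985834]), 'opening': 1.000446065768313} 17.0
```

View pics/top0.png

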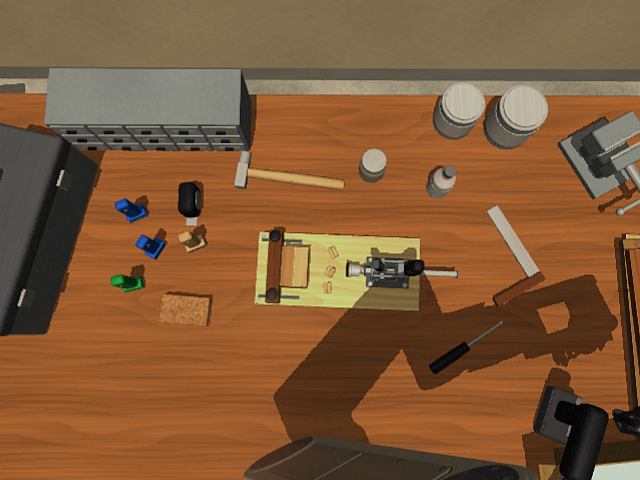

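View pics/scene0.png

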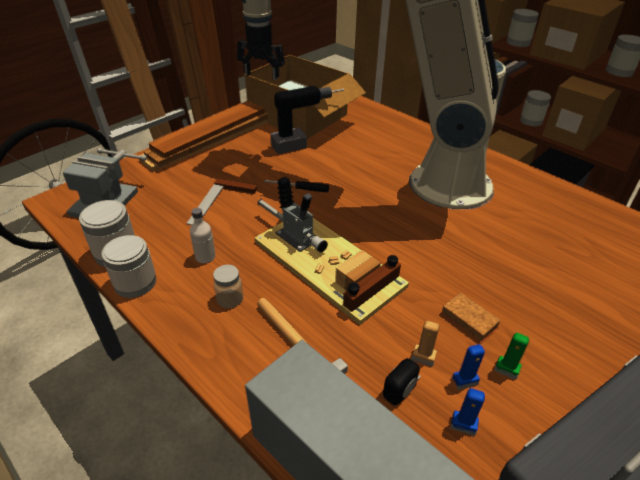

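The top view shows the natural-wood scraper at (191,240). Its look-alikes are blue at (130,209) and (150,245), and green at (127,283). The bed spans about (257-420, 232-310), with three chips near (333,252), (331,271) and (328,287). I choose the wooden one and check it in a crop.

Run:
```python
from h import *
im,d,P=ld('top0')
a=cv2.resize(im[225:315,250:450],None,fx=4,fy=4,interpolation=cv2.INTER_CUBIC)
b=cv2.resize(im[222:258,160:240],(480,216),interpolation=cv2.INTER_CUBIC)
c=np.zeros((576,800,3),np.uint8); c[:360]=a; c[360:,:480]=b
s=ld('scene0')[0]; e=cv2.resize(s[315:369,388:468],(320,216),interpolation=cv2.INTER_CUBIC); c[360:,480:]=e
cv2.imwrite('pics/crop1.png',c[:,:,::-1])
def z(f,u0,u1,v0,v1,st):
    im,d,P=ld(f)
    u,v=np.meshgrid(np.arange(u0,u1,st),np.arange(v0,v1,st)); X=pt(P,u,v,d[v,u]); return u,v,X
u,v,X=z('top0',178,206,228,254,2); print('scraper z\n',X[...,2].round().astype(int)); 
m=X[...,2]>95; print('top pts',X[m].mean(0),m.sum())
u,v,X=z('scene0',405,450,315,370,1); m=(X[...,2]>30); print('scene scraper',X[m].mean(0),X[m].min(0),X[m].max(0)); m=X[...,2]>104;print(X[m].mean(0),X[m].min(0),X[m].max(0))
```

```text
scraper z
 [[  2   2   3   1   3   1  -6  -2   1  -1  -1   1   2   2]
 [ -1   0  -4  -6   2 108   1   1  -1   1  -3   0   3  -2]
 [  9   3 108 112 108 113 104  80  -2   6   4   3   2  -1]
 [105 108 113 108 114 112 109  97  73  -3  -3  16  13   1]
 [107 113 111 111 110 112 108 106  75  55  27  26  20  -2]
 [  3 109 107 110 109 113 110 101  88  68  38  23  20   9]
 [  2 113 110 106 102 104  96  91  79  71  46  23  18  14]
 [ -3   1 102 101  92  92  75  70  68  55  40  30  24  19]
 [ -1  -6   4  -1  77  71  62  55  47  41  33  23  17  21]
 [  0   2   3  -1  20  48  44  34  29  18  25  20   8   4]
 [  3   1  -3   1  24  24  18  25  17  15  10   2  -1   1]
 [ -1   0  -1  -1   3  20  20  13   4   1   2   3   4  -2]
 [ -1   0   0  -2   4  -5  -1   2   2   2  -1   0  -1   1]]
top pts [588.01300479 311.52890699 107.79944432] 37
scene scraper [612.96571588 319.45208561  83.35785569] [574.60337496 298.29746104  30.27918195] [1184.31456791  578.48421374  864.25809219]
[610.4855132  322.54149564 135.32155551] [574.60337496 298.29746104 104.01454811] [1184.31456791  578.48421374  864.25809219]
```

View pics/crop1.png

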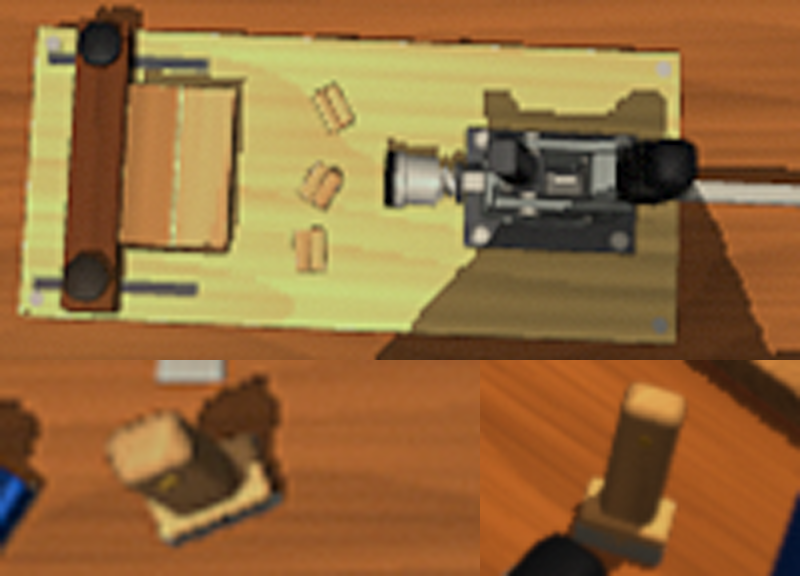

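```bash
cat > m.py <<'E'
from h import *
im,d,P=ld('top0')
px=lambda c:np.array(c,float)/4+[250,225]-0.375
w=lambda c,z:atz(P,px(c)[...,0],px(c)[...,1],z)
C=w([(38,28),(680,52),(677,343),(20,316)],18.); print(C.round(1), [np.linalg.norm(C[i]-C[i-1]).round(1) for i in range(4)])
L=np.array([(85,180),(85,-200),(-85,-200),(-85,180)],float)
a=L-L.mean(0); b=C[:,:2]-C[:,:2].mean(0)
th=np.arctan2((a[:,0]*b[:,1]-a[:,1]*b[:,0]).sum(),(a*b).sum()); R=np.array([[np.cos(th),-np.sin(th)],[np.sin(th),np.cos(th)]])
O=C[:,:2].mean(0)-R@L.mean(0); print('yaw',th,'O',O, 'res',(C[:,:2]-(L@R.T+O)).round(1))
np.savez('bed.npz',th=th,O=O,R=R)
tob=lambda X:(X[...,:2]-O)@R
print('chips',tob(w([(333,107),(321,185),(310,250)],29.)).round(1))
print('block top corners',tob(w([(135,82),(240,85),(228,250),(120,243)],68.)).round(1))
print('foot face edge/top',tob(w([(387,150),(385,205)],46.)).round(1), 'trigger-ish',tob(w([(515,150)],170.)).round(1),'fence face top',tob(w([(133,60),(119,305)],60.)).round(1))
p2=lambda c:np.array(c,float)/6+[160,222]-0.4
g=p2([(107,75),(170,50),(192,95),(128,128)]); G=atz(P,g[:,0],g[:,1],110.); print('grip top',G.round(1),G.mean(0))
g=p2([(165,183),(283,133)]); G=atz(P,g[:,0],g[:,1],0.); print('blade',G.round(1),np.linalg.norm(G[0]-G[1]))
v=G[1]-G[0]; print('dir',np.arctan2(v[1],v[0]))
im2,d2,P2=ld('scene0')
g=np.array([(625,393),(655,383),(685,398),(683,418),(625,412)],float); g=(g-[480,360])/4+[388,315]-.4; G=atz(P2,g[:,0],g[:,1],110.);print('scene top',G.round(1),G.mean(0))
E
python3 m.py
```

```text
[[ 615.5  161.9   18. ]
 [ 602.6 -216.9   18. ]
 [ 432.3 -210.8   18. ]
 [ 446.5  168.    18. ]] [np.float64(169.1), np.float64(379.0), np.float64(170.4), np.float64(379.1)]
yaw -0.035812427112297054 O [524.58161933 -14.47680476] res [[-0.5 -0.5]
 [ 0.2  0.5]
 [-0.2  0.5]
 [ 0.4 -0.4]]
chips [[ 42.7   3.8]
 [ -3.1   9. ]
 [-40.9  13.9]]
block top corners [[ 46.7 116.3]
 [ 47.4  57. ]
 [-45.8  59.5]
 [-44.3 119.8]]
foot face edge/top [[ 16.6 -27.9]
 [-15.  -27.8]] trigger-ish [[  3.1 -89.8]] fence face top [[ 60.6 118.8]
 [-78.2 119.1]]
grip top [[592.3 328.3 110. ]
 [601.6 305.9 110. ]
 [585.  297.1 110. ]
 [572.7 319.7 110. ]] [587.89492972 312.75759488 110.        ]
blade [[568.7 334.    0. ]
 [588.9 288.2   0. ]] 50.113441799486985
dir -1.1550120396895138
scene top [[593.6 298.7 110. ]
 [578.  305.5 110. ]
 [575.5 321.4 110. ]
 [586.5 327.8 110. ]
 [603.3 305.6 110. ]] [587.37511967 311.80101708 110.        ]
```

Run:
```python
from h import *
im,d,P=ld('top0')
v,u=np.mgrid[180:300,100:220]; X=pt(P,u,v,d[v,u]).reshape(-1,3)
m=X[:,2]>40; X=X[m]
for x in range(520,700,10):
    print(x,' '.join('%3d'%(q[:,2].max() if len(q:=X[(abs(X[:,0]-x)<5)&(abs(X[:,1]-y)<5)]) else 0) for y in range(260,440,10)))
```

```text
520   0   0   0   0   0   0   0   0   0   0   0   0   0   0   0   0   0   0
530   0   0   0   0   0   0   0   0   0   0   0   0   0   0   0   0   0   0
540   0   0   0   0   0   0   0   0   0   0   0   0   0   0   0   0   0   0
550   0   0   0   0   0   0   0   0   0   0   0   0   0   0   0   0   0   0
560   0   0   0   0   0   0   0   0   0   0   0   0   0   0 111 109   0   0
570   0   0   0   0   0   0   0   0   0   0   0   0   0  94 114 115 110   0
580   0   0   0   0 112 112 113 105   0   0   0   0   0 108 115 114 111   0
590   0   0   0   0 111 116 113 108   0   0   0   0   0 103 112 111   0   0
600   0   0   0   0 113 112 111 106   0   0   0   0   0   0   0   0   0   0
610   0   0   0   0   0   0   0   0   0   0   0   0   0   0   0   0   0   0
620   0   0   0   0   0   0   0   0   0   0   0   0   0   0   0   0   0   0
630   0   0   0   0   0   0   0   0   0   0   0   0   0   0   0   0   0   0
640   0   0   0   0   0   0   0   0   0   0   0   0   0   0   0   0   0   0
650   0   0   0   0   0  64  66  65  63   0   0   0   0   0   0   0   0   0
660   0   0   0   0  43  78  72  73  72   0   0   0   0   0   0   0   0   0
670   0   0   0   0  49  71  77  77  69  58   0   0   0   0   0   0   0   0
680   0   0   0   0  65  71  76  75  71  60   0   0   0   0   0   0   0   0
690   0   0   0   0  60  74  75  75  71  60   0   0   0   0   0   0   0   0
```

Call:
drive_tool --pt "2.8 -2.8 0 0" --pt "2.8 -2.8 0 0" --pt "2.8 -2.8 0 0" --pt "2.8 -2.8 0 0" --pt "2.8 -2.8 0 0" --pt "2.8 -2.8 0 0" --pt "2.8 -2.8 0 0" --pt "2.8 -2.8 0 0" --pt "2.8 -2.8 0 0" --pt "2.8 -2.8 0 0" --pt "2.8 -2.8 0 0" --pt "2.8 -2.8 0 0" --jaw 0.3

```text
clock: 1.1
eef_pos: [424.3, -126.3, 248.3]
tcp_rot: [3.142, -0.0, 0.417]
contact_force: [0.9, 0.4, -0.1]
opening: 0.699
```

Call:
drive_tool --pt "2.7 -2.8 0 0" --pt "2.7 -2.8 0 0" --pt "2.7 -2.8 0 0" --pt "2.7 -2.8 0 0" --pt "2.7 -2.8 0 0" --pt "2.7 -2.8 0 0" --pt "2.7 -2.8 0 0" --pt "2.7 -2.8 0 0" --pt "2.7 -2.8 0 0" --pt "2.7 -2.8 0 0" --pt "2.7 -2.8 0 0" --pt "2.7 -2.8 0 0"

```text
clock: 2.1
eef_pos: [584.5, 312.1, 247.8]
tcp_rot: [3.141, 0.001, 0.417]
contact_force: [1.0, -0.1, 0.5]
opening: 0.702
```

Call:
drive_tool --pt "0 0 0 -0.12" --pt "0 0 0 -0.12" --pt "0 0 0 -0.12" --pt "0 0 0 -0.12" --pt "0 0 0 -0.12" --pt "0 0 0 -0.12" --pt "0 0 0 -0.12" --pt "0 0 0 -0.12" --pt "0 0 0 -0.12" --pt "0 0 0 -0.12" --pt "0 0 0 -0.12" --pt "0 0 0 -0.12"

```text
clock: 3.1
eef_pos: [584.2, 310.0, 247.8]
tcp_rot: [-3.141, 0.0, 1.863]
contact_force: [0.3, 0.3, -0.1]
opening: 0.701
```

Call:
drive_tool --pt "0 0 0 -0.12" --pt "0 0 0 0" --pt "0 0 0 0"

```text
clock: 3.35
eef_pos: [584.3, 310.0, 247.9]
tcp_rot: [-3.141, 0.0, 1.973]
contact_force: [-0.5, -0.1, 0.5]
opening: 0.701
```

Run:
```python
from h import *
im,d,P=grab('wrist','w1'); print(r.sense()['eef_pos'],P)
v,u=np.mgrid[0:480:2,0:640:2]; X=pt(P,u,v,d[v,u])
m=(d[v,u]>0)&(abs(X[...,2]-108)<8)&(abs(X[...,0]-588)<35)&(abs(X[...,1]-312)<35)
q=X[m]; print(m.sum(),q.mean(0),q.min(0),q.max(0)); 
if len(q)>5: print(cv2.minAreaRect(q[:,:2].astype(np.float32)), u[m].mean(),v[m].mean())
```

```text
[584.34130612 310.12278478 248.00686099] {'fx': 372.0397588857661, 'fy': 372.0397588857661, 'cx': 315.1078531490409, 'cy': 244.45368811496775, 'k1': -0.051969223897297044, 'R': array([[ 9.20016365e-01,  3.91879668e-01,  4.62499082e-04],
       [ 3.78151320e-01, -8.88094720e-01,  2.61322306e-01],
       [ 1.02817642e-01, -2.40245904e-01, -9.65251490e-01]]), 't': array([-659.63271533,   20.27837356,  391.89387392])}
270 [587.8082512  314.46756204 108.49926589] [574.93504562 298.02147855 100.24387383] [601.53890042 328.78224269 111.55267814]
((588.76025390625, 313.9242858886719), (20.7874755859375, 28.64645767211914), 22.861682891845703) 321.18518518518516 232.95555555555555
```

View pics/w1.png

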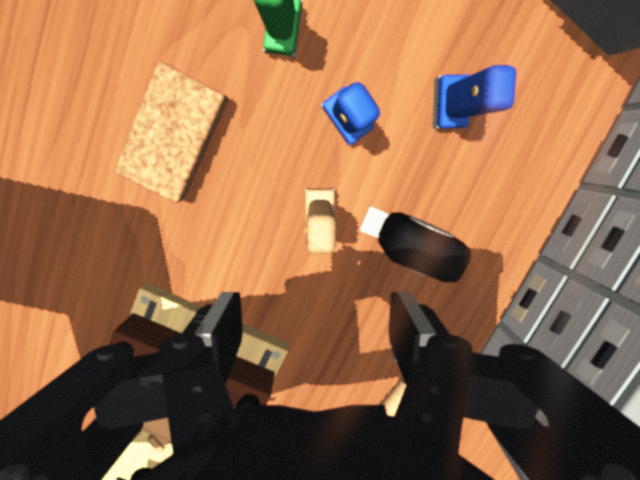

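The scraper's grip top is at pixel (321,233). It measures 21 x 29 mm at z 108 mm, and the gripper is already square to it. The tape measure at (425,245) clears the fingers.

Call:
drive_tool --pt "0.15 0.53 0 0" --pt "0 0 3 0" --pt "0 0 3 0" --pt "0 0 3 0" --pt "0 0 2.5 0" --pt "0 0 2.5 0" --pt "0 0 1.5 0" --pt "0 0 0.9 0" --pt "0 0 0 0"

```text
clock: 4.15
eef_pos: [587.8, 313.2, 82.1]
tcp_rot: [-3.138, 0.0, 1.975]
contact_force: [0.2, -0.3, 0.4]
opening: 0.7
```

Call:
drive_tool --pt "0 0 0 0" --pt "0 0 0 0" --pt "0 0 0 0" --pt "0 0 0 0" --pt "0 0 0 0" --pt "0 0 0 0" --pt "0 0 0 0" --pt "0 0 0 0" --jaw 1 --force 60

```text
clock: 4.82
eef_pos: [589.5, 314.1, 85.6]
tcp_rot: [3.14, -0.0, 1.977]
contact_force: [-0.8, -0.5, 6.3]
opening: 0.253
```

Call:
drive_tool --pt "0 0 -1 0" --pt "0 0 -3 0" --pt "0 0 -3 0" --pt "0 0 -3 0" --pt "0 0 -2 0" --pt "-2.5 -0.8 0 0" --pt "-3.2 -1.1 0 0" --pt "-3.2 -1.1 0 0" --pt "-3.2 -1.1 0 0" --pt "-3.2 -1.1 0 0" --pt "-3.2 -1.1 0 0" --pt "-3.2 -1.1 0 0"

```text
clock: 5.82
eef_pos: [606.1, 83.4, 204.9]
tcp_rot: [3.141, 0.0, 1.977]
contact_force: [0.7, 0.1, -1.8]
opening: 0.251
```

Call:
drive_tool --pt "-3.2 -1.1 0 0" --pt "-3.2 -1.1 0 0" --pt "-2.6 -0.77 0 0" --pt "0 0 0 0.11" --pt "0 0 0 0.11" --pt "0 0 0 0.11" --pt "0 0 0 0.11" --pt "0 0 0 0" --pt "0 0 0 0"

```text
clock: 6.57
eef_pos: [614.6, -9.4, 204.7]
tcp_rot: [3.142, -0.0, 1.54]
contact_force: [0.6, -0.0, -1.1]
opening: 0.25
```

Run:
```python
from h import *
im,d,P=grab('wrist','w2'); print(r.sense()['eef_pos'],r.sense()['tcp_rot'])
B=np.load('bed.npz')
v,u=np.mgrid[0:480,0:640]; X=pt(P,u,v,d[v,u]); xb=(X[...,:2]-B['O'])@B['R']
# lowest points of held object
e=r.sense()['eef_pos']; m=(d>0)&(np.hypot(X[...,0]-e[0],X[...,1]-e[1])<35)&(X[...,2]>60)&(X[...,2]<190)
print('held low z',np.percentile(X[m][:,2],[0,1,5,50]), 'bed z',np.median(X[...,2][(abs(xb[...,0])<60)&(xb[...,1]>25)&(xb[...,1]<50)&(d>0)]))
```

```text
[614.60735168  -9.34384138 204.59705481] [3.14153427e+00 9.46915951e-06 1.54065298e+00]
held low z [121.01438356 126.22467087 131.67347134 141.50139327] bed z 17.612003003954985
```

View pics/w2.png

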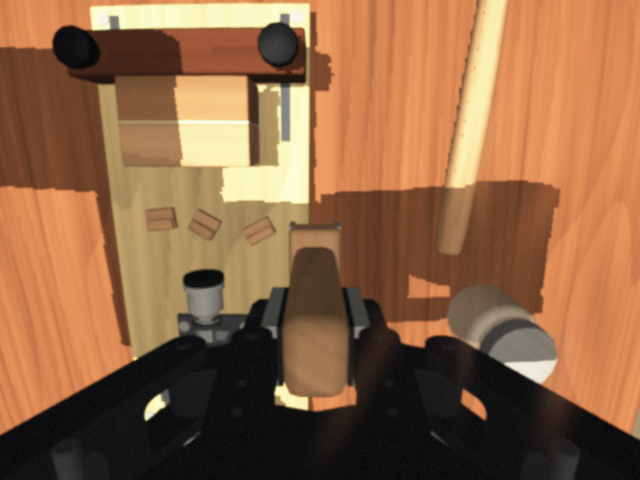

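The wrist view shows the scraper firmly held. The chips are at (160,219), (205,224) and (258,231), all within the blade's 46 mm track between foot and block. I lower it beside the +x chip and sweep towards -x.

Call:
drive_tool --pt "0 0 2.5 0" --pt "0 0 2.5 0" --pt "0 0 2.5 0" --pt "0 0 1.5 0" --pt "0 0 0.5 0" --pt "0 0 0.3 0" --pt "0 0 0 0"

```text
clock: 7.2
eef_pos: [614.9, -9.3, 106.4]
tcp_rot: [3.142, -0.0, 1.538]
contact_force: [-1.0, 0.8, -1.5]
opening: 0.251
```

```bash
python3 -c "
from h import *
s=r.sense();print(s['eef_pos'],s['contact_force'],s['tcp_rot'])"
```

```text
[614.91817705  -9.30730463 106.4351416 ] [-0.98635141  0.82006831 -1.4671615 ] [ 3.14159009e+00 -5.66802994e-06  1.53820597e+00]
```

Underside is about 2.8 mm above the bed; I go down 1 mm more and sweep.

Call:
drive_tool --pt "0 0 0.1 0" --pt "0 -0.8 0 0" --pt "0 -0.8 0 0" --pt "0 -0.8 0 0" --pt "0 -0.8 0 0" --pt "0 -0.8 0 0" --pt "0 -0.8 0 0" --pt "0 -0.8 0 0" --pt "0 -0.8 0 0" --pt "0 -0.8 0 0" --pt "0 -0.8 0 0" --pt "0 -0.8 0 0"

```text
clock: 8.2
eef_pos: [526.0, -6.3, 105.3]
tcp_rot: [3.141, 0.0, 1.537]
contact_force: [0.4, 0.0, -1.8]
opening: 0.252
```

Call:
drive_tool --pt "0 -0.9 0 0" --pt "0 -0.9 0 0" --pt "0 -0.9 0 0" --pt "0 -0.9 0 0" --pt "0 -0.9 0 0" --pt "0 -0.9 0 0" --pt "0 -0.9 0 0" --pt "0 -0.9 0 0" --pt "0 -0.9 0 0" --pt "0 -0.9 0 0" --pt "0 -0.9 0 0" --pt "0 -0.9 0 0"

```text
clock: 9.2
eef_pos: [418.0, -2.7, 105.3]
tcp_rot: [3.141, -0.0, 1.537]
contact_force: [0.5, 0.7, -1.2]
opening: 0.252
```

Call:
drive_tool --pt "0 -0.3 0 0" --pt "0 0 0 0" --pt "0 0 -1 0" --pt "0 0 -3 0" --pt "0 0 -3 0" --pt "0 0 -3 0" --pt "0 0 0 0"

```text
clock: 9.78
eef_pos: [419.4, -2.6, 210.3]
tcp_rot: [3.133, -0.0, 1.537]
contact_force: [2.0, -0.3, -0.7]
opening: 0.251
```

Run:
```python
from h import *
grab('top','t1'); im,d,P=grab('wrist','w3')
a=cv2.resize(ld('top0')[0][225:345,250:450]*0+ld('t1')[0][225:345,250:450],(500,300),interpolation=cv2.INTER_CUBIC)
c=np.zeros((580,800,3),np.uint8); c[:300,:500]=a; c[300:,:373]=cv2.resize(im,(373,280)); cv2.imwrite('pics/c3.png',c[:,:,::-1])
```

```text
(no output)
```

View pics/c3.png

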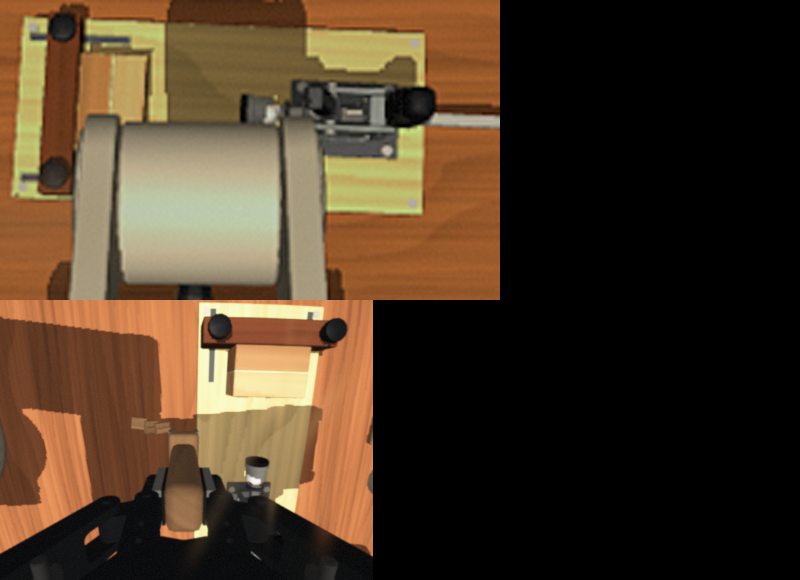

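Bed is clear: the chips lie in a row on the bench at about (135-168,425) in the lower panel. I put the scraper back on its own spot.

Call:
drive_tool --pt "2.2 1.1 0 0" --pt "3.3 1.63 0 0" --pt "3.3 1.63 0 0" --pt "3.3 1.63 0 0" --pt "3.3 1.63 0 0" --pt "3.3 1.63 0 0" --pt "3.3 1.63 0 0" --pt "3.3 1.63 0 0" --pt "3.3 1.63 0 0" --pt "3.5 1.68 0 0" --pt "0 0 0 -0.11" --pt "0 0 0 -0.11"

```text
clock: 10.88
eef_pos: [584.7, 314.6, 202.1]
tcp_rot: [-3.139, 0.001, 1.764]
contact_force: [-0.2, 0.1, -1.9]
opening: 0.248
```

Call:
drive_tool --pt "0 0 0 -0.11" --pt "0 0 0 -0.11" --pt "0 0 0 0" --pt "0 0 2.5 0" --pt "0 0 3 0" --pt "0 0 3 0" --pt "0 0 2.5 0" --pt "0 0 0.7 0" --pt "0 0 0 0"

```text
clock: 11.63
eef_pos: [583.5, 312.1, 86.3]
tcp_rot: [-3.137, 0.0, 1.973]
contact_force: [0.0, 0.2, -2.2]
opening: 0.25
```

Call:
drive_tool --pt "0 0 0.05 0" --pt "0 0 0.05 0" --pt "0 0 0 0"

```text
clock: 11.88
eef_pos: [584.7, 312.8, 86.9]
tcp_rot: [-3.141, 0.0, 1.975]
contact_force: [0.2, -0.3, -1.4]
opening: 0.248
```

Call:
drive_tool --pt "0 0 0 0" --pt "0 0 0 0" --pt "0 0 0 0" --pt "0 0 0 0" --pt "0 0 -2 0" --pt "0 0 -3 0" --pt "0 0 -3 0" --pt "0 0 -3 0" --pt "0 0 -3 0" --pt "0 0 -3 0" --pt "0 0 0 0" --jaw 0.45

```text
clock: 12.8
eef_pos: [587.5, 314.2, 264.5]
tcp_rot: [3.132, -0.001, 1.977]
contact_force: [0.2, 0.2, 0.2]
opening: 0.549
```

Run:
```python
from h import *
grab('top','t2'); im,d,P=ld('t2')
a=cv2.resize(im[225:345,250:450],(800,480),interpolation=cv2.INTER_CUBIC); 
wm,wd,W=grab('wrist','w4'); print(r.sense()['eef_pos'],r.sense()['tcp_rot'])
c=np.zeros((600,800,3),np.uint8); c[:480]=a; c[400:,:267]=cv2.resize(wm,(267,200)); cv2.imwrite('pics/c4.png',c[:,:,::-1])
v,u=np.mgrid[0:480:2,0:640:2]; X=pt(W,u,v,wd[v,u]); m=(abs(X[...,2]-108)<6)&(np.hypot(X[...,0]-584,X[...,1]-312)<35); q=X[m]; print(cv2.minAreaRect(q[:,:2].astype(np.float32)),q[:,2].max())
B=np.load('bed.npz'); v,u=np.mgrid[225:345,250:450]; X=pt(P,u,v,d[v,u]); b=(X[...,:2]-B['O'])@B['R']; z=X[...,2]-18
for lo,hi in((95,120),(120,140),(140,152),(152,175)):
    m=(z>lo)&(z<hi)&(abs(b[...,0])<40)&(b[...,1]<-50); q=b[m]; print(lo,len(q), q.mean(0).round(1) if len(q) else'')
    y=q[q[:,1]>-125]; 
    if len(y):print('  trig',len(y),y.mean(0).round(1),y.min(0).round(1),y.max(0).round(1))
```

```text
[585.51624946 313.18612583 259.0719498 ] [ 3.13826724e+00 -2.93133597e-04  1.97668274e+00]
((585.4713134765625, 312.71392822265625), (20.377906799316406, 28.84253692626953), 22.668546676635742) 111.12041243565562
95 67 [  -2.7 -146.6]
  trig 13 [  -0.4 -102.3] [  -8.6 -104.5] [   8.2 -100.6]
120 81 [  -2.8 -144.7]
  trig 20 [ -3.6 -95.9] [ -10.5 -100.3] [  8.3 -85. ]
140 56 [  -3.3 -131.5]
  trig 24 [ -2.2 -88.5] [-10.3 -94.3] [  9.9 -76.5]
152 206 [ 1.000e-01 -1.431e+02]
  trig 65 [  0.3 -83.5] [ -9.4 -91. ] [  9.3 -76.1]
```

View pics/c4.png

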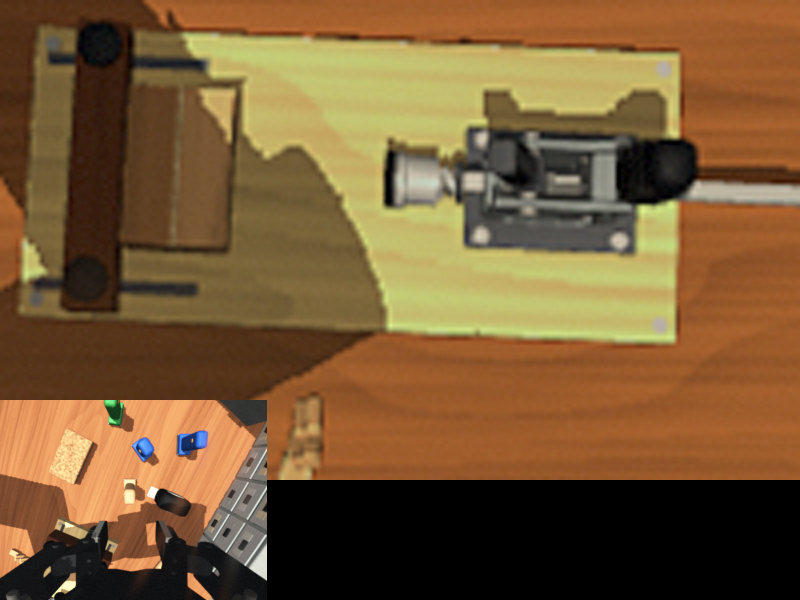

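Scraper stands upright at (585,313) with its top at z 111, the bed is clear, and the chips lie off the -x edge. The trigger tip is measured at bed (0,-84), as specified. Next I shut the fingers and go to the fence side of the trigger.

Call:
drive_tool --pt "0 0 0 0.11" --pt "0 0 0 0.11" --pt "0 0 0 0.11" --pt "0 0 0 0.11" --pt "-2.5 -0.3 0 0" --pt "-3.5 -0.45 0 0" --pt "-3.5 -0.45 0 0" --pt "-3.5 -0.45 0 0" --pt "-3.5 -0.45 0 0" --pt "-3.5 -0.45 0 0" --pt "-3.5 -0.45 0 0" --pt "-3.5 -0.45 0 0" --jaw 1 --force 40

```text
clock: 13.9
eef_pos: [539.8, 42.6, 255.8]
tcp_rot: [-3.139, 0.0, 1.537]
contact_force: [1.6, -0.5, -1.2]
opening: 0.001
```

Call:
drive_tool --pt "-3.5 -0.45 0 0" --pt "-3.5 -0.5 0 0" --pt "-2.5 -0.5 0 0" --pt "-1.5 -0.2 0 0" --pt "0 0 0 0" --pt "0 0 0 0"

```text
clock: 14.4
eef_pos: [520.3, -65.6, 256.2]
tcp_rot: [-3.14, -0.0, 1.535]
contact_force: [0.6, 0.2, -0.4]
opening: 0.001
```

```bash
cat >> h.py <<'E'
B=np.load('bed.npz')
def st():
    s=r.sense(); p=s['eef_pos']; print(round(s['clock'],2),'bed',((p[:2]-B['O'])@B['R']).round(2),'z',p[2].round(2),'yaw',s['tcp_rot'][2].round(4),'F bed',(s['contact_force'][:2]@B['R']).round(2))
E
python3 -c "
from h import *
st()"
```

```text
14.4 bed [ -2.49 -51.25] z 256.22 yaw 1.5347 F bed [0.55 0.24]
```

Call:
drive_tool --pt "0 0.25 2 0" --pt "0 0 2.5 0" --pt "0 0 2.5 0" --pt "0 0 2 0" --pt "0 0 0.8 0" --pt "0 0 0 0" --pt "0 0 0 0"

```text
clock: 14.98
eef_pos: [523.6, -64.6, 159.3]
tcp_rot: [-3.141, -0.0, 1.538]
contact_force: [0.7, 0.3, 1.1]
opening: -0.005
```

Run:
```python
from h import *
st(); im,d,P=grab('wrist','w5')
c=lambda b,z: proj(P,np.r_[B['O']+B['R']@b,18+z])
print('foot face',c([0,-30],28),'blockfront top',c([0,58],50),'fence',c([0,120],42))
```

```text
14.98 bed [  0.83 -50.1 ] z 159.3 yaw 1.5376 F bed [0.7  0.28]
foot face [313.02087314 216.69877386] blockfront top [313.11356282  64.0562775 ] fence [313.42709835 -56.37292225]
```

View pics/w5.png

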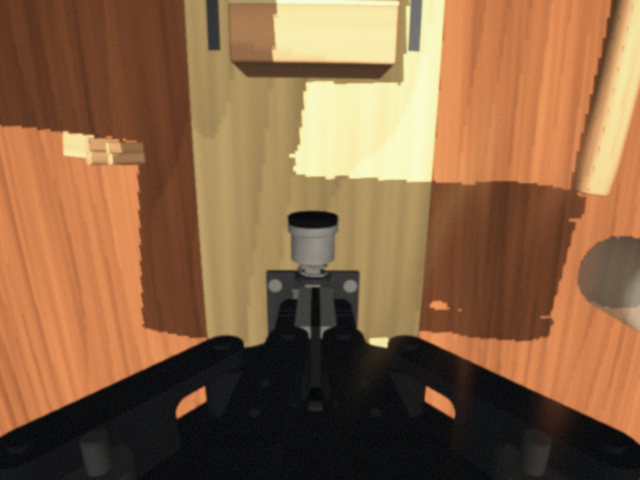

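The view along the bed is clear: the foot's front edge is at (313,213) and the block's front edge at (313,65). First stroke.

Call:
drive_tool --pt "-0.8 0 0 0" --pt "-0.8 0 0 0" --pt "-0.8 0 0 0" --pt "-0.8 0 0 0" --pt "-0.8 0 0 0" --pt "-0.7 0 0 0" --pt "0 0 0 0"

```text
clock: 15.62
eef_pos: [522.0, -113.8, 159.5]
tcp_rot: [3.141, 0.0, 1.536]
contact_force: [1.3, 2.0, 2.5]
opening: 0.002
```

```bash
cat >> h.py <<'E'
def see(f,v=True):
    st(); im,d,P=grab('wrist',f)
    # foot front rim & block front edge from depth, in bed frame
    vv,uu=np.mgrid[0:480,0:640]; X=pt(P,uu,vv,d); b=(X[...,:2]-B['O'])@B['R']; z=X[...,2]-18
    k=(d>0)&(abs(b[...,0])<7)&(z>36)&(z<49)&(b[...,1]>-60)&(b[...,1]<70)
    rows={}
    # foot tip: per column furthest y of points on foot (connected before block)
    for u in range(300,328,3):
        y=b[:,u,1][(d[:,u]>0)&(z[:,u]>33)&(z[:,u]<50)&(b[:,u,1]>-60)&(b[:,u,1]<130)&(abs(b[:,u,0])<9)]
        y=np.sort(y); 
        if len(y)>3:
            g=np.diff(y); i=np.argmax(g); rows[u]=(y[i],y[i+1],g[i])
    if rows:
        a=np.array(list(rows.values())); print('foot y, block y, gap',np.median(a,0).round(1))
    t=(z>44)&(z<56)&(d>0)&(b[...,1]>40)&(b[...,1]<118)&(abs(b[...,0])<50)
    for lo,hi in((-40,-20),(20,40)):
        q=b[...,1][t&(b[...,0]>lo)&(b[...,0]<hi)]
        if len(q):print('block front',lo,np.percentile(q,[0.5,2]).round(1))
    return im,d,P
E
python3 -c "
from h import *
see('w6')"
```

```text
15.62 bed [  1.02 -99.35] z 159.54 yaw 1.5357 F bed [1.18 2.09]
foot y, block y, gap [-49.3 -46.6   1.6]
```

Run:
```python
from h import *
for f in('w5','w6'):
    im,d,P=ld(f); v=np.arange(0,300,6); u=np.full_like(v,313); X=pt(P,u,v,d[v,u]); b=(X[:,:2]-B['O'])@B['R']
    print(f,[(int(a),*(int(q) for q in (round(y),round(z))),int(im[a,313].mean())) for a,y,z in zip(v,b[:,1],X[:,2]-18)])
```

```text
w5 [(0, 90, 49, 241), (6, 87, 49, 212), (12, 83, 51, 217), (18, 81, 50, 217), (24, 78, 49, 217), (30, 75, 49, 221), (36, 72, 50, 221), (42, 69, 49, 219), (48, 66, 50, 220), (54, 63, 50, 216), (60, 60, 49, 188), (66, 59, 40, 54), (72, 59, 21, 57), (78, 59, 0, 118), (84, 55, -2, 230), (90, 51, 1, 232), (96, 48, 0, 233), (102, 44, 1, 232), (108, 40, -1, 232), (114, 36, 0, 232), (120, 32, -1, 232), (126, 28, 0, 232), (132, 24, -1, 231), (138, 20, -1, 230), (144, 16, 0, 230), (150, 12, 0, 230), (156, 8, -1, 230), (162, 4, 0, 231), (168, -1, -1, 231), (174, -5, 0, 229), (180, -9, 0, 133), (186, -13, 2, 131), (192, -18, -1, 135), (198, -22, -2, 130), (204, -26, 0, 131), (210, -30, 0, 96), (216, -28, 34, 10), (222, -30, 43, 18), (228, -34, 42, 76), (234, -38, 43, 137), (240, -42, 42, 142), (246, -46, 41, 140), (252, -50, 42, 140), (258, -54, 41, 137), (264, -58, 42, 131), (270, -65, 33, 125), (276, -67, 38, 98), (282, -71, 39, 56), (288, -39, 130, 28), (294, -39, 135, 7)]
w6 [(0, 58, -1, 134), (6, 54, -1, 130), (12, 50, -1, 136), (18, 47, -1, 131), (24, 43, -1, 131), (30, 39, 1, 131), (36, 3
[... 171 characters left out ...]
97), (96, -2, 0, 207), (102, -5, -2, 208), (108, -9, 0, 226), (114, -17, 42, 37), (120, -20, 42, 50), (126, -23, 43, 246), (132, -27, 43, 201), (138, -30, 43, 245), (144, -33, 42, 147), (150, -37, 42, 139), (156, -40, 41, 140), (162, -44, 42, 137), (168, -48, 37, 113), (174, -51, 33, 137), (180, -55, 38, 91), (186, -58, 40, 59), (192, -63, 32, 135), (198, -33, 267, 132), (204, -70, 33, 130), (210, -74, 35, 133), (216, -78, 33, 132), (222, -81, 35, 130), (228, -85, 37, 81), (234, -86, 47, 96), (240, -90, 49, 96), (246, -94, 47, 91), (252, -96, 54, 68), (258, -97, 61, 68), (264, -99, 67, 65), (270, -98, 81, 33), (276, -100, 84, 46), (282, -102, 88, 31), (288, -88, 130, 12), (294, -89, 135, 9)]
```

One full stroke advanced the foot about 14 mm, with its face going from -29 to -15. The block front is at y≈59, so roughly 5 strokes more reach it. Two more strokes, then a check.

Call:
drive_tool --pt "0.85 0 0 0" --pt "0.85 0 0 0" --pt "0.85 0 0 0" --pt "0.85 0 0 0" --pt "0 0 0 0" --pt "0 0 0 0" --pt "-0.85 0 0 0" --pt "-0.85 0 0 0" --pt "-0.85 0 0 0" --pt "-0.85 0 0 0" --pt "0 0 0 0" --pt "0 0 0 0"

```text
clock: 16.67
eef_pos: [522.0, -113.4, 159.4]
tcp_rot: [3.141, 0.0, 1.535]
contact_force: [0.7, 1.2, 2.8]
opening: -0.002
```

Call:
drive_tool --pt "0.85 0 0 0" --pt "0.85 0 0 0" --pt "0.85 0 0 0" --pt "0.85 0 0 0" --pt "0 0 0 0" --pt "0 0 0 0" --pt "-0.85 0 0 0" --pt "-0.85 0 0 0" --pt "-0.85 0 0 0" --pt "-0.85 0 0 0" --pt "0 0 0 0" --pt "0 0 0 0"

```text
clock: 17.67
eef_pos: [521.9, -113.4, 159.4]
tcp_rot: [3.141, 0.0, 1.535]
contact_force: [1.2, 2.3, 2.2]
opening: -0.003
```

```bash
cat >> h.py <<'E'
def foot(f):
    st(); im,d,P=grab('wrist',f); vv,uu=np.mgrid[0:480,285:342]; D=d[0:480,285:342]
    X=pt(P,uu,vv,D); b=(X[...,:2]-B['O'])@B['R']; z=X[...,2]-18
    fy=[];
    for j in range(57):
        if abs(b[:,j,0][D[:,j]>0]).min()>6: continue
        k=(D[:,j]>0)&(z[:,j]>38)&(z[:,j]<46)&(abs(b[:,j,0])<6)&(b[:,j,1]>-60)
        y=b[:,j,1][k]
        if len(y)>10: fy.append(np.sort(y)[-1])
    fy=np.array(fy); print('foot front',np.median(fy).round(2) if len(fy) else None,len(fy))
    vv,uu=np.mgrid[0:480:1,200:430]; X=pt(P,uu,vv,d[:,200:430]); b=(X[...,:2]-B['O'])@B['R']; z=X[...,2]-18; D=d[:,200:430]
    for lo,hi in((-40,-22),(22,40)):
        k=(D>0)&(z>8)&(z<42)&(b[...,0]>lo)&(b[...,0]<hi)&(b[...,1]>45)&(b[...,1]<75); q=b[...,1][k]; print('block front',lo,len(q),np.median(q).round(2) if len(q) else '')
    return im,d,P
E
python3 -c "
from h import *
foot('w7')"
```

```text
17.67 bed [  0.88 -98.96] z 159.35 yaw 1.5351 F bed [1.07 2.35]
foot front 11.95 22
block front -40 0 
block front 22 0
```

Call:
drive_tool --pt "0.85 0 0 0" --pt "0.85 0 0 0" --pt "0.85 0 0 0" --pt "0.85 0 0 0" --pt "0 0 0 0" --pt "0 0 0 0" --pt "-0.85 0 0 0" --pt "-0.85 0 0 0" --pt "-0.85 0 0 0" --pt "-0.85 0 0 0" --pt "0 0 0 0" --pt "0 0 0 0"

```text
clock: 18.72
eef_pos: [522.0, -113.4, 159.4]
tcp_rot: [3.141, 0.0, 1.535]
contact_force: [0.9, 1.9, 2.0]
opening: -0.002
```

Call:
drive_tool --pt "0.85 0 0 0" --pt "0.85 0 0 0" --pt "0.85 0 0 0" --pt "0.85 0 0 0" --pt "0 0 0 0" --pt "0 0 0 0" --pt "-0.85 0 0 0" --pt "-0.85 0 0 0" --pt "-0.85 0 0 0" --pt "-0.85 0 0 0" --pt "0 0 0 0" --pt "0 0 0 0"

```text
clock: 19.72
eef_pos: [521.9, -113.4, 159.3]
tcp_rot: [3.141, 0.0, 1.535]
contact_force: [0.6, 0.7, 1.9]
opening: -0.001
```

Call:
drive_tool --pt "0.85 0 0 0" --pt "0.85 0 0 0" --pt "0.85 0 0 0" --pt "0.85 0 0 0" --pt "0 0 0 0" --pt "0 0 0 0"

```text
clock: 20.22
eef_pos: [523.0, -77.4, 159.2]
tcp_rot: [-3.141, 0.0, 1.539]
contact_force: [-0.3, -0.2, 0.5]
opening: -0.001
```

```bash
python3 -c "
from h import *
foot('w8')"
```

```text
20.22 bed [  0.7  -62.94] z 159.25 yaw 1.5386 F bed [-0.26 -0.19]
foot front 59.52 22
block front -40 424 59.48
block front 22 436 58.88
```

```bash
sed -i 's/&(b\[:,j,1\]>-60)$/\&(b[:,j,1]>-60)\&(b[:,j,1]<54)/' h.py
python3 - <<'E'
from h import *
im,d,P=ld('w8'); v=np.arange(40,150,3)
for u in(308,316):
    X=pt(P,np.full_like(v,u),v,d[v,u]); b=(X[:,:2]-B['O'])@B['R']; print([(int(a),round(float(y),1),int(round(z)),int(im[a,u].mean())) for a,y,z in zip(v,b[:,1],X[:,2]-18)])
E
```

```text
[(40, 59.8, 39, 53), (43, 59.4, 35, 59), (46, 58.9, 30, 63), (49, 59.3, 21, 60), (52, 59.0, 15, 62), (55, 59.0, 7, 67), (58, 59.0, -2, 125), (61, 57.1, -2, 132), (64, 54.8, 0, 130), (67, 52.8, 1, 139), (70, 51.2, 0, 154), (73, 49.3, 0, 156), (76, 47.3, 1, 151), (79, 38.5, 44, 53), (82, 36.8, 44, 37), (85, 35.2, 45, 33), (88, 33.8, 43, 151), (91, 32.1, 44, 249), (94, 30.6, 43, 249), (97, 28.9, 44, 246), (100, 27.7, 40, 220), (103, 25.9, 41, 248), (106, 24.3, 42, 248), (109, 22.6, 41, 249), (112, 21.0, 42, 250), (115, 19.3, 42, 250), (118, 17.6, 42, 250), (121, 16.1, 40, 250), (124, 14.3, 41, 251), (127, 12.6, 42, 251), (130, 11.0, 42, 252), (133, 9.5, 33, 217), (136, 7.7, 37, 210), (139, 6.0, 36, 225), (142, 4.2, 34, 247), (145, 2.5, 34, 236), (148, 0.7, 37, 223)]
[(40, 59.4, 41, 56), (43, 59.1, 36, 57), (46, 59.3, 28, 63), (49, 59.1, 22, 60), (52, 59.0, 15, 61), (55, 58.9, 7, 69), (58, 58.8, -1, 131), (61, 56.8, 0, 211), (64, 55.1, -1, 232), (67, 53.1, 0, 232), (70, 51.0, 1, 232), (73, 49.4, -1, 231), (76, 47.4, 0, 229), (79, 38.5, 44, 80), (82, 36.9, 44, 32), (85, 35.3, 44, 35), (88, 33.8, 43, 134), (91, 32.1, 44, 247), (94, 30.4, 45, 245), (97, 29.0, 43, 237), (100, 27.6, 42, 212), (103, 25.9, 42, 247), (106, 24.3, 42, 247), (109, 22.7, 41, 247), (112, 21.0, 42, 247), (115, 19.4, 41, 246), (118, 17.6, 43, 246), (121, 16.0, 42, 244), (124, 14.3, 42, 244), (127, 12.7, 41, 245), (130, 11.0, 42, 244), (133, 9.5, 35, 199), (136, 7.8, 32, 236), (139, 5.9, 39, 203), (142, 4.2, 34, 228), (145, 2.5, 33, 240), (148, 0.7, 37, 208)]
```

Foot front is at 39.2 and the block front at 59.1, a gap of about 20 mm. One more full stroke, then small steps.

Call:
drive_tool --pt "-0.85 0 0 0" --pt "-0.85 0 0 0" --pt "-0.85 0 0 0" --pt "-0.85 0 0 0" --pt "0 0 0 0" --pt "0 0 0 0" --pt "0.85 0 0 0" --pt "0.85 0 0 0" --pt "0.85 0 0 0" --pt "0.85 0 0 0" --pt "0 0 0 0" --pt "0 0 0 0"

```text
clock: 21.27
eef_pos: [523.0, -77.4, 159.3]
tcp_rot: [-3.141, 0.0, 1.539]
contact_force: [0.6, -0.1, -0.3]
opening: -0.002
```

Run:
```python
from h import *
im,d,P=foot('w9'); v=np.arange(36,200,3)
for u in(314,):
    X=pt(P,np.full_like(v,u),v,d[v,u]); b=(X[:,:2]-B['O'])@B['R']; print([(int(a),round(float(y),1),int(round(z)),int(im[a,u].mean())) for a,y,z in zip(v,b[:,1],X[:,2]-18)])
a=cv2.resize(im[20:170,240:390],(600,600),interpolation=cv2.INTER_CUBIC); cv2.imwrite('pics/c9.png',a[:,:,::-1])
```

```text
21.27 bed [  0.7  -62.94] z 159.27 yaw 1.5386 F bed [ 0.61 -0.1 ]
foot front 52.63 22
block front -40 432 59.5
block front 22 438 58.87
[(36, 59.2, 50, 133), (39, 59.1, 44, 53), (42, 59.0, 39, 55), (45, 59.2, 31, 59), (48, 59.1, 25, 62), (51, 59.2, 17, 54), (54, 51.5, 44, 36), (57, 50.1, 43, 36), (60, 48.5, 43, 35), (63, 46.9, 44, 221), (66, 45.4, 43, 247), (69, 43.8, 43, 247), (72, 42.2, 44, 228), (75, 41.0, 41, 221), (78, 39.3, 42, 247), (81, 37.7, 42, 247), (84, 35.9, 43, 248), (87, 34.5, 42, 248), (90, 32.8, 43, 248), (93, 31.4, 41, 248), (96, 29.6, 43, 248), (99, 27.9, 44, 247), (102, 26.5, 41, 248), (105, 24.7, 42, 248), (108, 23.1, 42, 219), (111, 22.1, 35, 198), (114, 20.1, 39, 215), (117, 18.8, 33, 174), (120, 17.0, 34, 247), (123, 15.1, 38, 220), (126, 13.4, 38, 205), (129, 11.6, 41, 135), (132, 9.8, 42, 115), (135, 8.3, 35, 216), (138, 6.6, 35, 246), (141, 4.8, 33, 247), (144, 3.1, 35, 247), (147, 1.3, 33, 247), (150, -0.5, 34, 246), (153, -2.3, 33, 246), (156, -4.1, 34, 246), (159, -5.8, 35, 246), (162, -7.7, 34, 247), (165, -9.4, 34, 246), (168, -11.2, 34, 244), (171, -13.1, 33, 228), (174, -15.0, 33, 143), (177, -16.7, 34, 141), (180, -18.7, 33, 140), (183, -20.5, 33, 138), (186, -22.4, 33, 140), (189, -24.1, 35, 141), (192, -26.1, 34, 142), (195, -27.9, 34, 139), (198, -29.8, 34, 139)]
```

View pics/c9.png

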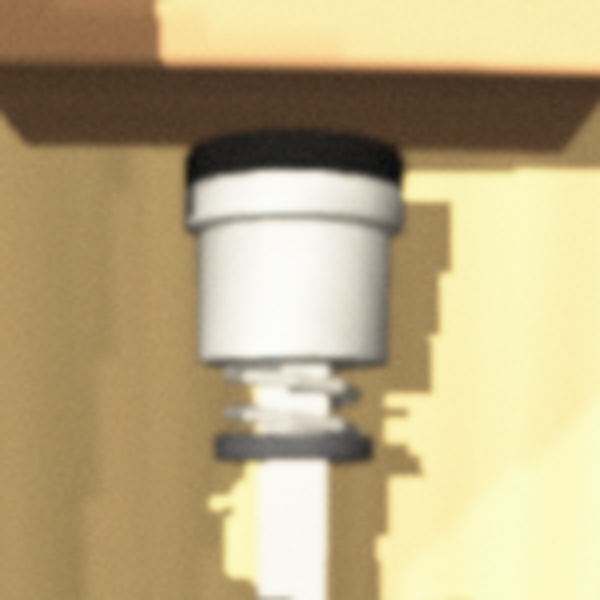

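The spring gap between the sleeve's rear edge (crop y 362) and the dark collar (435) shows the compression directly. I measure it and pull in steps.

```bash
cat >> h.py <<'E'
def comp(f=None,data=None):
    if data is None: st(); im,d,P=grab('wrist',f)
    else: im,d,P=ld(data)
    def prof(x,zs,y):  # grey along bed y at bed x, height zs
        W=np.c_[np.full_like(y,x),y]@B['R'].T+B['O']; q=proj(P,np.c_[W,np.full_like(y,18+zs)]).astype(np.float32)
        return cv2.remap(im.mean(2).astype(np.float32),q[:,0].reshape(1,-1),q[:,1].reshape(1,-1),cv2.INTER_CUBIC)[0]
    y=np.arange(-5,75,.1); out=[]
    for x in np.arange(-3,3.1,1):
        g=cv2.GaussianBlur(prof(x,43.5,y)[None],(0,0),6)[0]; g2=np.gradient(g)
        k=np.argmin(np.where((y>35)&(y<68),g2,0)); ye=y[k]      # white->black edge on the foot, going +y
        h=prof(x,41.,y); m=(y>ye-42)&(y<ye-22.5); w=np.clip(np.percentile(h[m],60)-25-h,0,None)*m
        w[w<0.4*w.max()]=0; out.append((ye,(w*y).sum()/w.sum()))
    o=np.median(np.array(out),0); print('edge y %.2f collar y %.2f dist %.2f'%(*o,o[0]-o[1])); return o
E
python3 -c "
from h import *
for f in('w8','w9'): comp(data=f)"
```

```text
edge y 48.40 collar y 8.84 dist 39.56
edge y 47.40 collar y 11.68 dist 35.72
```

Call:
drive_tool --pt "-0.6 0 0 0" --pt "-0.6 0 0 0" --pt "-0.6 0 0 0" --pt "0 0 0 0" --pt "0 0 0 0"

```text
clock: 21.73
eef_pos: [522.4, -97.2, 159.3]
tcp_rot: [3.141, 0.0, 1.536]
contact_force: [0.4, 0.5, 0.4]
opening: 0.003
```

```bash
python3 -c "
from h import *
comp('w10')
foot('w10b')"
```

```text
21.73 bed [  0.82 -82.7 ] z 159.27 yaw 1.5357 F bed [0.38 0.56]
edge y 53.80 collar y 16.90 dist 36.90
21.78 bed [  0.79 -82.48] z 159.23 yaw 1.5359 F bed [0.97 0.48]
foot front 53.74 22
block front -40 628 59.66
block front 22 609 59.13
```

Call:
drive_tool --pt "-0.4 0 0 0" --pt "0 0 0 0" --pt "0 0 0 0"

```text
clock: 22.08
eef_pos: [522.2, -100.4, 159.3]
tcp_rot: [-3.141, -0.0, 1.537]
contact_force: [-0.2, 2.2, 1.3]
opening: -0.004
```

```bash
python3 -c "
from h import *
comp('w11')
foot('w11b')"
```

```text
22.08 bed [  0.73 -85.9 ] z 159.25 yaw 1.5367 F bed [-0.27  2.21]
edge y 53.90 collar y 17.01 dist 36.89
22.13 bed [  0.71 -85.83] z 159.24 yaw 1.5368 F bed [-0.6   1.33]
foot front 53.63 22
block front -40 460 59.7
block front 22 502 59.22
```

Call:
drive_tool --pt "-0.4 0 0 0" --pt "0 0 0 0" --pt "0 0 0 0"

```text
clock: 22.43
eef_pos: [522.1, -104.4, 159.3]
tcp_rot: [-3.141, 0.0, 1.537]
contact_force: [0.1, 2.6, 0.5]
opening: 0.001
```

Run:
```python
from h import *
comp('w12'); foot('w12b')
L=[]
for f in('w9','w10','w11','w12'):
    im,d,P=ld(f); W=B['O']+B['R']@np.array([0,30.]); u,v=proj(P,np.r_[W,60]).round().astype(int)
    v0=max(0,v-60); L.append(cv2.resize(im[v0:v0+140,u-33:u+33],(198,420),interpolation=cv2.INTER_CUBIC)); print(f,v0,u-33)
cv2.imwrite('pics/c12.png',np.hstack(L)[:,:,::-1])
```

```text
22.43 bed [  0.72 -89.98] z 159.28 yaw 1.5367 F bed [-0.02  2.62]
edge y 52.10 collar y 18.69 dist 33.41
22.48 bed [  0.74 -89.97] z 159.27 yaw 1.5367 F bed [-0.44  1.4 ]
foot front 51.7 22
block front -40 220 59.98
block front 22 247 59.62
w9 35 280
w10 0 280
w11 0 280
w12 0 280
```

View pics/c12.png

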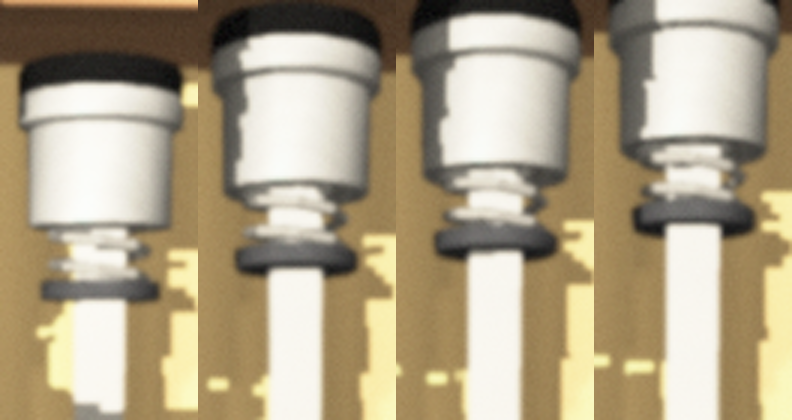

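```bash
cat >> h.py <<'E'
def dist(data=None,new=None):
    if new: st(); im,d,P=grab('wrist',new)
    else: im,d,P=ld(data)
    vv,uu=np.mgrid[0:260,270:360]; D=d[0:260,270:360]; X=pt(P,uu,vv,D); b=(X[...,:2]-B['O'])@B['R']; z=X[...,2]-18
    R=[]
    for j in range(90):
        k=(D[:,j]>0)&(abs(b[:,j,0])<6)&(z[:,j]>39.7)&(z[:,j]<48)&(b[:,j,1]>-20)&(b[:,j,1]<56.5)
        y=np.sort(b[:,j,1][k])
        if len(y)<15: continue
        top=y[y>y[-1]-24]  # sleeve
        # sleeve rear: walk down till gap>1.6mm
        s=y[::-1]; i=np.argmax(-np.diff(s)>1.7) if (-np.diff(s)>1.7).any() else len(s)-1
        col=y[(y<s[i]-5)]
        if len(col): R.append((s[i],col[0],col[-1],s[0]))
    if R:
        R=np.array(R); m=np.median(R,0); print(data or new,len(R),'rear %.2f collar %.2f..%.2f  D=%.2f (%.2f)'%(m[0],m[1],m[2],m[0]-m[1],R[:,0].std()), 'front %.2f'%m[3])
E
python3 - <<'E'
from h import *
for f in('w8','w9','w10','w10b','w11','w11b','w12','w12b'): dist(f)
E
```

```text
w8 17 rear 9.84 collar -3.88..-1.58  D=13.72 (3.03) front 39.14
w9 16 rear 23.15 collar 9.32..11.58  D=13.82 (0.16) front 52.78
w10 19 rear 29.62 collar 16.02..17.70  D=13.61 (2.63) front 56.24
w10b 18 rear 29.60 collar 15.73..17.96  D=13.87 (2.81) front 56.26
w11 20 rear 29.30 collar 15.54..17.24  D=13.75 (0.14) front 55.97
w11b 21 rear 29.26 collar 15.69..17.84  D=13.58 (4.43) front 56.04
w12 21 rear 29.97 collar 16.10..18.49  D=13.87 (1.94) front 51.82
w12b 18 rear 29.92 collar 16.07..18.47  D=13.85 (1.23) front 51.67
```

D is the distance from sleeve rear to collar, 13.75 mm when free. It is unchanged so far, so the spring is uncompressed while the block creeps to the fence. Continuing.

Call:
drive_tool --pt "-0.2 0 0 0" --pt "-0.2 0 0 0" --pt "0 0 0 0" --pt "0 0 0 0"

```text
clock: 22.87
eef_pos: [522.0, -108.4, 159.3]
tcp_rot: [3.142, 0.0, 1.537]
contact_force: [-1.0, 2.5, 3.1]
opening: 0.0
```

```bash
python3 -c "
from h import *
dist(new='w13')
foot('w13b');dist('w13b')"
```

```text
22.87 bed [  0.79 -93.94] z 159.32 yaw 1.5366 F bed [-1.08  2.43]
w13 15 rear 30.16 collar 16.05..18.79  D=14.11 (0.15) front 48.22
22.92 bed [  0.78 -93.91] z 159.31 yaw 1.5367 F bed [-0.95  3.25]
foot front 48.21 21
block front -40 14 59.94
block front 22 45 59.62
w13b 17 rear 30.17 collar 16.14..18.71  D=14.03 (0.18) front 48.19
```

Call:
drive_tool --pt "-0.15 0 0 0" --pt "-0.15 0 0 0" --pt "0 0 0 0" --pt "0 0 0 0"

```text
clock: 23.3
eef_pos: [521.9, -111.4, 159.3]
tcp_rot: [-3.142, 0.0, 1.537]
contact_force: [-1.3, 3.3, 2.2]
opening: 0.001
```

```bash
python3 -c "
from h import *
dist(new='w14')
s=r.sense();print(s['contact_force'])
im,d,P=grab('top','t3'); v,u=np.mgrid[225:315,250:450]; X=pt(P,u,v,d[v,u]); b=(X[...,:2]-B['O'])@B['R']; z=X[...,2]-18
for lo,hi in((105,125),(125,150),(150,175)):
    m=(z>lo)&(z<hi)&(abs(b[...,0])<12)&(b[...,1]>-150)&(b[...,1]<-60); q=np.sort(b[...,1][m]); print(lo,len(q),q.round(0)[::3])
"
```

```text
23.3 bed [  0.78 -96.95] z 159.27 yaw 1.5366 F bed [-1.43  3.26]
w14 19 rear 30.06 collar 16.64..18.40  D=13.42 (0.15) front 45.50
[-0.56490969  3.0936635   3.3533498 ]
105 0 []
125 0 []
150 0 []
```

Run:
```python
from h import *
im,d,P=grab('scene','s2'); a=cv2.resize(im[170:310,240:410],(728,600),interpolation=cv2.INTER_CUBIC); cv2.imwrite('pics/s2c.png',a[:,:,::-1])
```

```text
(no output)
```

View pics/s2c.png

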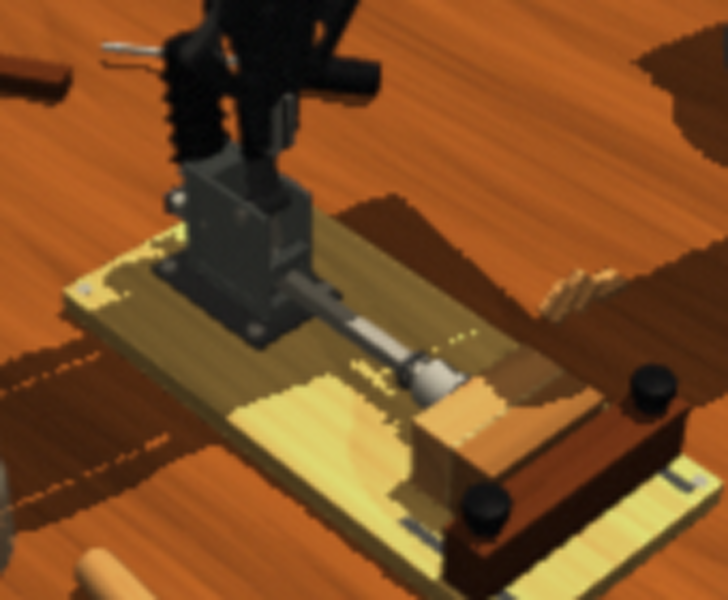

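Run:
```python
from h import *
for f in('scene0','s2','top0','t2','t3'):
    im,d,P=ld(f)
    for y in(-203,-200,-197,-194,-191,-188,-285):
        q=proj(P,np.r_[B['O']+B['R']@[0,y],18+28]); print(f,y,q.round(1),end=' ')
    print()
    g=im.mean(2)
    ys=np.arange(-300,-150,1.0); W=np.c_[0*ys,ys]@B['R'].T+B['O']; q=proj(P,np.c_[W,np.full_like(ys,18+31)]).astype(np.float32)
    h=cv2.remap(g.astype(np.float32),q[:,0].reshape(1,-1),q[:,1].reshape(1,-1),1)[0]; print(dict(zip(ys[::3].astype(int).tolist(),h[::3].astype(int).tolist())))
```

```text
scene0 -203 [277.4 215.4] scene0 -200 [278.2 216. ] scene0 -197 [278.9 216.5] scene0 -194 [279.6 217. ] scene0 -191 [280.3 217.5] scene0 -188 [281.1 218. ] scene0 -285 [258.4 201.9] 
{-300: 96, -297: 97, -294: 96, -291: 89, -288: 75, -285: 73, -282: 85, -279: 97, -276: 102, -273: 101, -270: 100, -267: 94, -264: 97, -261: 97, -258: 105, -255: 107, -252: 107, -249: 103, -246: 105, -243: 103, -240: 103, -237: 98, -234: 99, -231: 100, -228: 106, -225: 103, -222: 108, -219: 107, -216: 109, -213: 102, -210: 82, -207: 64, -204: 59, -201: 59, -198: 60, -195: 59, -192: 61, -189: 60, -186: 56, -183: 48, -180: 42, -177: 40, -174: 38, -171: 37, -168: 39, -165: 45, -162: 46, -159: 41, -156: 39, -153: 38}
s2 -203 [277.4 215.4] s2 -200 [278.2 216. ] s2 -197 [278.9 216.5] s2 -194 [279.6 217. ] s2 -191 [280.3 217.5] s2 -188 [281.1 218. ] s2 -285 [258.4 201.9] 
{-300: 97, -297: 97, -294: 97, -291: 97, -288: 97, -285: 97, -282: 97, -279: 97, -276: 97, -273: 97, -270: 97, -267: 97, -264: 97, -261: 96, -258: 96, -255: 96, -252: 96, -249: 95, -246: 95, -243: 94, -240: 94, -237: 93, -234: 93, -231: 93, -22
[... 1609 characters left out ...]
62: 9, -159: 44, -156: 141, -153: 143}
t3 -203 [422.8 272.3] t3 -200 [421.5 272.3] t3 -197 [420.2 272.2] t3 -194 [418.9 272.2] t3 -191 [417.6 272.1] t3 -188 [416.3 272.1] t3 -285 [458.8 273.7] 
{-300: 97, -297: 98, -294: 98, -291: 98, -288: 99, -285: 100, -282: 99, -279: 99, -276: 100, -273: 100, -270: 88, -267: 120, -264: 145, -261: 143, -258: 142, -255: 143, -252: 143, -249: 143, -246: 142, -243: 144, -240: 138, -237: 73, -234: 41, -231: 46, -228: 44, -225: 48, -222: 46, -219: 48, -216: 46, -213: 48, -210: 45, -207: 44, -204: 65, -201: 74, -198: 26, -195: 7, -192: 6, -189: 10, -186: 8, -183: 7, -180: 15, -177: 20, -174: 25, -171: 20, -168: 9, -165: 6, -162: 3, -159: 19, -156: 67, -153: 66}
```

The rod tail has moved 88 mm, which agrees with the collar reading: the foot is just touching and the spring is free. The rod stalled over the last part of this pull, so I let the trigger back and re-pull in watched steps.

Call:
drive_tool --pt "0.8 0 0 0" --pt "0.8 0 0 0" --pt "0.8 0 0 0" --pt "0.8 0 0 0" --pt "0.2 0 0 0" --pt "0 0 0 0" --pt "0 0 0 0"

```text
clock: 24.03
eef_pos: [523.1, -77.0, 159.3]
tcp_rot: [3.142, 0.0, 1.538]
contact_force: [0.5, -0.5, 0.1]
opening: 0.002
```

```bash
python3 -c "
from h import *
dist(new='w15')
foot('w15b');dist('w15b');dist('w9')"
```

```text
24.03 bed [  0.78 -62.56] z 159.29 yaw 1.5377 F bed [ 0.47 -0.43]
w15 20 rear 30.59 collar 16.44..18.13  D=14.15 (0.24) front 56.19
24.08 bed [  0.77 -62.8 ] z 159.29 yaw 1.5372 F bed [-0.84  0.38]
foot front 53.74 21
block front -40 434 60.35
block front 22 426 60.11
w15b 18 rear 30.41 collar 16.22..18.44  D=14.18 (0.08) front 56.22
w9 16 rear 23.15 collar 9.32..11.58  D=13.82 (0.16) front 52.78
```

Call:
drive_tool --pt "-0.4 0 0 0" --pt "-0.4 0 0 0" --pt "0 0 0 0" --pt "0 0 0 0"

```text
clock: 24.47
eef_pos: [522.8, -85.5, 159.3]
tcp_rot: [3.141, -0.0, 1.536]
contact_force: [-0.6, 2.6, 0.8]
opening: 0.002
```

```bash
python3 -c "
from h import *
dist(new='w16')
foot('w16b');dist('w16b')"
```

```text
24.47 bed [  0.79 -71.03] z 159.35 yaw 1.5359 F bed [-0.66  2.57]
w16 21 rear 30.82 collar 16.98..19.65  D=13.84 (3.21) front 56.25
24.52 bed [  0.76 -70.91] z 159.33 yaw 1.5362 F bed [-0.01  3.63]
foot front 53.69 21
block front -40 513 60.93
block front 22 517 60.69
w16b 20 rear 30.88 collar 17.01..19.23  D=13.87 (0.15) front 56.28
```

Call:
drive_tool --pt "-0.3 0 0 0" --pt "0 0 0 0" --pt "0 0 0 0"

```text
clock: 24.82
eef_pos: [522.8, -88.1, 159.5]
tcp_rot: [3.141, -0.0, 1.537]
contact_force: [-0.5, 4.4, 3.1]
opening: 0.001
```

```bash
python3 -c "
from h import *
dist(new='w17')
foot('w17b');dist('w17b')"
```

```text
24.82 bed [  0.86 -73.63] z 159.47 yaw 1.5366 F bed [-0.64  4.42]
w17 18 rear 30.84 collar 17.67..20.26  D=13.17 (0.18) front 56.23
24.87 bed [  0.84 -73.65] z 159.43 yaw 1.5367 F bed [-0.78  4.6 ]
foot front 53.73 21
block front -40 545 60.96
block front 22 548 60.73
w17b 18 rear 30.89 collar 18.20..20.42  D=12.69 (0.24) front 56.23
```

Call:
drive_tool --pt "-0.3 0 0 0" --pt "0 0 0 0" --pt "0 0 0 0"

```text
clock: 25.17
eef_pos: [522.7, -91.0, 159.5]
tcp_rot: [3.141, -0.0, 1.537]
contact_force: [-0.8, 6.5, 4.2]
opening: 0.002
```

```bash
python3 -c "
from h import *
dist(new='w18')
foot('w18b');dist('w18b')"
```

```text
25.17 bed [  0.88 -76.58] z 159.48 yaw 1.5366 F bed [-1.04  6.43]
w18 16 rear 30.94 collar 18.56..21.18  D=12.37 (0.16) front 56.17
25.22 bed [  0.9  -76.55] z 159.47 yaw 1.5367 F bed [-0.33  6.27]
foot front 53.72 22
block front -40 562 61.0
block front 22 571 60.75
w18b 19 rear 30.94 collar 19.01..21.28  D=11.93 (0.16) front 56.20
```

Block is home: its front stopped at 60.9, having moved about 1.7 mm. The spring is now compressing, D 13.85 → 11.95, or about 1.9 mm. Continue in small steps.

Call:
drive_tool --pt "-0.3 0 0 0" --pt "0 0 0 0" --pt "0 0 0 0"

```text
clock: 25.52
eef_pos: [522.7, -93.9, 159.5]
tcp_rot: [3.141, -0.001, 1.537]
contact_force: [-0.0, 6.3, 4.3]
opening: -0.0
```

```bash
python3 -c "
from h import *
dist(new='w19')
foot('w19b');dist('w19b')"
```

```text
25.52 bed [  0.92 -79.46] z 159.52 yaw 1.5367 F bed [-0.23  6.31]
w19 17 rear 31.13 collar 19.96..22.17  D=11.17 (0.39) front 56.13
25.57 bed [  0.91 -79.45] z 159.52 yaw 1.5366 F bed [-0.46  6.73]
foot front 53.72 22
block front -40 589 60.92
block front 22 580 60.71
w19b 17 rear 31.06 collar 20.47..22.10  D=10.59 (2.89) front 56.31
```

Call:
drive_tool --pt "-0.3 0 0 0" --pt "0 0 0 0" --pt "0 0 0 0"

```text
clock: 25.87
eef_pos: [522.6, -96.9, 159.6]
tcp_rot: [3.141, -0.001, 1.537]
contact_force: [0.1, 6.7, 5.8]
opening: 0.002
```

```bash
python3 -c "
from h import *
dist(new='w20')
foot('w20b');dist('w20b')"
```

```text
25.87 bed [  0.95 -82.44] z 159.56 yaw 1.5366 F bed [-0.14  6.68]
w20 20 rear 31.10 collar 21.09..23.49  D=10.01 (2.42) front 56.24
25.92 bed [  0.95 -82.4 ] z 159.55 yaw 1.5367 F bed [-0.55  7.47]
foot front 53.66 22
block front -40 590 60.96
block front 22 620 60.75
w20b 18 rear 30.99 collar 20.71..23.55  D=10.29 (0.18) front 56.18
```

Call:
drive_tool --pt "-0.2 0 0 0" --pt "0 0 0 0" --pt "0 0 0 0"

```text
clock: 26.22
eef_pos: [522.5, -98.8, 159.6]
tcp_rot: [3.141, -0.001, 1.537]
contact_force: [-0.1, 7.1, 5.1]
opening: -0.001
```

Run:
```python
from h import *
dist(new='w21')
foot('w21b');dist('w21b')
L=[]
for f,x in(('w9',0),('w16',0),('w18',0),('w21',0)):
    im,d,P=ld(f); W=B['O']+B['R']@np.array([0,26. if f!='w9' else 18]); u,v=proj(P,np.r_[W,60]).round().astype(int)
    v0=max(0,v-40); L.append(cv2.resize(im[v0:v0+90,u-33:u+33],(198,270),interpolation=cv2.INTER_CUBIC)); print(f,v0)
cv2.imwrite('pics/c21.png',cv2.resize(np.hstack(L),(800,273))[:,:,::-1])
```

```text
26.22 bed [  0.96 -84.35] z 159.58 yaw 1.5367 F bed [-0.33  7.04]
w21 19 rear 30.61 collar 21.62..23.71  D=8.99 (3.86) front 56.09
26.27 bed [  0.97 -84.34] z 159.58 yaw 1.5366 F bed [-0.16  6.65]
foot front 53.71 22
block front -40 485 60.98
block front 22 507 60.76
w21b 21 rear 30.79 collar 21.64..24.19  D=9.15 (0.97) front 56.17
w9 77
w16 48
w18 38
w21 23
```

View pics/c21.png

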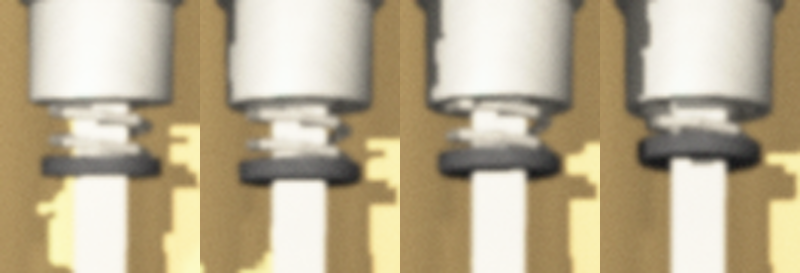

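Call:
drive_tool --pt "-0.1 0 0 0" --pt "0 0 0 0" --pt "0 0 0 0" --pt "0 0 0 0" --pt "0 0 0 0" --pt "0 0 0 0" --pt "0 0 0 0" --pt "0 0 0 0" --pt "0 0 0 0" --pt "0 0 0 0" --pt "0 0 0 0" --pt "0 0 0 0"

```text
clock: 27.32
eef_pos: [522.5, -99.7, 159.6]
tcp_rot: [3.141, -0.001, 1.537]
contact_force: [-1.2, 7.7, 5.8]
opening: -0.001
```

Run:
```python
from h import *
for i in range(3): dist(new=f'w22{i}')
foot('w23')
```

```text
27.32 bed [  0.99 -85.25] z 159.59 yaw 1.5368 F bed [-1.46  7.7 ]
w220 20 rear 30.76 collar 21.78..24.39  D=8.99 (3.69) front 56.26
27.37 bed [  0.98 -85.26] z 159.6 yaw 1.5368 F bed [-1.45  7.32]
w221 17 rear 30.74 collar 21.78..24.41  D=8.96 (1.73) front 56.23
27.42 bed [  1.02 -85.26] z 159.64 yaw 1.5367 F bed [-0.46  6.99]
w222 20 rear 30.79 collar 21.94..24.42  D=8.85 (2.05) front 56.11
27.47 bed [  0.98 -85.25] z 159.58 yaw 1.5367 F bed [0.19 7.32]
foot front 53.66 22
block front -40 434 60.99
block front 22 455 60.74
```

```bash
python3 -c "
from h import *
print(job.sign_off()); st()"
```

```text
the job is handed in; nothing more can be done
None
the job is handed in; nothing more can be done
```

The job is handed in, at about 27.5 s of the 69 s allowed. The block is pressed home against the fence with the foot about half pushed in, and the arm is still holding the trigger.

- **Chips:** I gripped the natural-wood scraper and swept all three chips off the bed's -x edge in one pass. The picture afterwards showed the bed clear and the chips lying on the bench.
- **Scraper:** It is back upright on the bench within about 4 mm of where it started, and measured upright after release.
- **Clamp:** I pumped the trigger with shut fingers: six full strokes, a seventh that brought the foot to the block, then a slow final pull watched by the wrist camera. The block's front face moved about 1.7 mm and then stopped against the fence.
- **Foot compression:** The visible spring gap shrank by about 4.9 mm of the foot's 10 mm travel. It read the same about 1 s after the last move.

**Checks that disagreed:**
- **Pull force:** At the end it read about 7 N, more than the 5 N expected at half compression. I trusted the camera's spring gap, because the block face stayed still while the gap shrank steadily, about 1 mm for each 3 mm of pull.
- **Seventh stroke:** The rod hardly advanced over the rest of this stroke once the foot met the block. After a release and re-pull it advanced normally, and I did not find the cause.

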